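# Reassemble the grog test-sieve set on the shaker

## Robot

A 6-joint arm with a two-finger parallel gripper is mounted at the origin on the work surface. World frame = base frame: x ahead of the robot, y to its left, z up, the work surface at z = 0. Lengths are in m, angles in rad, forces in N, time in s.
With the tool pointing down it reaches from about 0.375 to 0.925 m from the base axis. Payload 5.7 kg.
Tool frame: the origin (TCP) lies midway between the tips of the shut fingers; the grasp point (between the pads) lies 19 mm behind it; z points along the fingers, y is the line along which they close (so a half turn about z gives the same grasp; the last joint's range is limited). The gripper opens to 88 mm and grips with 3 to 60 N. Pads are 20 mm wide; open, the fingers measure 115 mm over their backs; the gripper's body (75 mm by 178 mm) begins 61 mm behind the grasp point.
Start: joints at [-1.389, 0.359, 1.51, -0, 1.272, -0.115], TCP at [0.175, -0.574, 0.223] pointing down, gripper open.
Joint ranges: [-2.97, 2.97], [-1.01, 2.36], [0.21, 2.38], [-0.96, 4.11], [0.2, 2.71], [-2.98, 2.98]. Speed limits (rad/s): [2.39, 2.39, 3.14, 3.14, 3.14, 3.14].

## Interface

Orientations are given as a unit quaternion [x, y, z, w].
In Python, from bench import move_ptp, servo_line, goto_joints, move_gripper, sleep, inverse_kinematics, capture, PlanningError, close_job, spot_in, silhouettes, current_clock, current_joint_pos, current_qvel, current_joint_torque, current_position, current_orientation, current_force, current_torque, current_finger_gap, current_grip_force gives the robot as it stands. Calls block until the motion is done:
- move_ptp(position, orientation): joint-space move of the TCP to a pose.
- servo_line(position, orientation=None, rate=0.15, contact_N=None): straight line of the TCP; orientation=None keeps the orientation; rate is the mean speed in m/s. With contact_N (N) it stops when the force on the tool has changed by that much, and returns True; else False.
- goto_joints(angles): joint-space move.
- move_gripper(opening): finger opening in m; the grip force is fixed at half the most; returns when the fingers have stopped.
- sleep(seconds).
- inverse_kinematics(position, orientation): joint angles nearest the present ones, or None.
- capture(name): name is "side" or "top" or "wrist"; returns a dict with "image" (400x640x3 uint8, blue, green, red), "range_z" (400x640 float32, m along the optical axis (not along the pixel's ray), 0 where there is no reading), "intrinsics" (3x3 intrinsics, pixels), "R" (3x3) and "t" (3): a world point X has camera coordinates R X + t. Camera axes: x right, y down, z forward; pixel columns grow to the right and rows downward; lengths in m; the calibration is good to about 2 mm. A picture is of the moment at which its call begins.
A pose or a line that the arm cannot do raises PlanningError and nothing moves.
- close_job(): hands the job in; it is judged then, once.
Trained networks look in the newest picture that a camera, given by its name, has taken for a name from the list of things; names that differ only in an ending like _2 or _b are one class to them, and where a whole thing is asked for, a point or a joint stands for the part that bears it (a point fixed in the world has none). Each returns a list of dicts, best first, with "conf" (0 to 1); they miss things now and then, are a little off and sometimes report something else, mostly with a low value. They report only what shows in the picture. A call takes as long as a camera call. They do not tell look-alikes from the thing itself.
- spot_in(camera, query): "xy" ([column, row] in pixels, amid what is visible of it).
- silhouettes(camera, query): "region" (400x640 bool, what is visible of it) and "xy" ([column, row] in pixels, amid what is visible of it).
Readings, each from a call of its own:
- current_clock(): time.
- current_joint_pos(): joint angles.
- current_qvel(): joint speeds.
- current_joint_torque(): joint torques, N m.
- current_position(): TCP position.
- current_orientation(): TCP orientation.
- current_force(): force on the tool from outside, world axes, zero at the start.
- current_torque(): the same for the moment, N m.
- current_finger_gap(): finger opening in m.
- current_grip_force(): force on a finger pad.
Only numpy, scipy, OpenCV 4.12 (cv2) and the standard library are available. Lean on these libraries where they do the work, as an engineer would, in place of code of your own. Each camera call takes 0.05 s, during which the arm holds its last target. There are 200 camera calls.

## Task

The small test sieves have been washed and stand about the glazing bench; put the set back together on the shaker, one piece at a time from the bottom up: the white pan into the shaker's locating ring, then the blue fine sieve, the yellow medium sieve, the red coarse sieve, and the black lid on top. Lower each piece by hand into the one below (do not drop it in) until it is fully home and level, let go, and only then fetch the next. Leave the basin, the gourd and the brush where they are.

Things in the scene. Friction and masses are not known exactly. Their poses are not given: they have to be found in the camera images.
- pan: White collecting pan, bottom of the set: round, open on top, 64 mm outside dia. (65 over a rim bead in the top 3 mm), 28 mm high, bore 57, floor 4 mm thick, flat underside with a 3 mm chamfer; no mesh, no skirt. Stands upright. Home in the ring, its origin is 62 mm above the shaker's. About 80 g. Origin: centre of its underside; z up.
- fine: Blue fine sieve (close grey cloth, wires 2.4 mm apart): round, open-topped, stands on its skirt, 36 mm high: skirt 0-10 mm, tapering out from 47 to 54 mm dia.; frame 10-36 mm, 64 mm dia. outside, grip here (65 at the rim bead), bore 57, cloth at 14 mm. Nested, its shoulder rests on the rim below: origin 18 mm above the pan's. 70 g. Origin: centre of its underside; z up.
- medium: Yellow medium sieve (wires 4.5 mm apart): round, open-topped, stands on its skirt, 36 mm high: skirt 0-10 mm, tapering out from 47 to 54 mm dia.; frame 10-36 mm, 64 mm dia. outside, grip here (65 at the rim bead), bore 57, cloth at 14 mm. Nested, its shoulder rests on the rim below: origin 26 mm above the blue's. 70 g. Origin: centre of its underside; z up.
- coarse: Red coarse sieve (wires 9 mm apart): round, open-topped, stands on its skirt, 36 mm high: skirt 0-10 mm, tapering out from 47 to 54 mm dia.; frame 10-36 mm, 64 mm dia. outside, grip here (65 at the rim bead), bore 57, cloth at 14 mm. Nested, its shoulder rests on the rim below: origin 26 mm above the yellow's. 70 g. Origin: centre of its underside; z up.
- lid: Black lid with a grey disc on top, standing upright: skirt 0-8 mm, tapering out from 47 to 54 mm dia.; cap 8-13 mm, 64 mm dia.; round knob 22 mm dia. on its centre, 13 to 35 mm (grip it). Home, the cap rests on the red sieve's rim: origin 28 mm above the red's. About 60 g. Origin: centre of its underside; z up.
- shaker: Grey sieve shaker, fixed: housing 140 x 140 x 42 mm, on springs a round aluminium plate 110 mm dia., its top 62 mm above the bench; on it a black rubber locating ring, 70 mm inside and 78 outside dia., 8 mm high. Origin: at bench level, straight below the ring's middle; z up. Stands at the left or right end, turned up to 0.3 rad.
- basin: Olive-yellow glazing basin, empty, dark inside: 170 mm across the rim, 65 mm high. Origin: centre of its underside. It stands at the other end of the work area from the shaker. Leave alone.
- gourd: Cream-white fluted bisque gourd with leaves: about 122 mm across, 58 mm high. Origin: centre of its underside. Leave alone.
- brush: Glazing brush with a slim pale wooden handle and dark bristles, 190 mm long, up to 14 mm thick, lying along its own x. Origin: its middle, at bench level. Leave alone.
Not all that is in view belongs to the job. Leave any green or turquoise look-alike of the pan alone.

How it is judged:
By the outcome, as a careful person would: the job done as asked, in the order asked, and still so for the second after the job is handed in, with the robot touching nothing.
It also fails if it takes over 131 s, if anything falls off the work surface, if the arm or the gripper's body presses on something with over 40 N, if the wrist force passes 120 N, or if a joint passes its speed limit or range.

## Working session

There is one attempt and no reset: what is moved stays moved. The work goes in short steps, each a Python script; the robot and the scene stay as the last script left them, time stands still between calls to the robot, and variables do not carry over. Pictures are saved under pics/ and viewed, at most 14 in all, crops included, and the job is handed in when it is done.

```bash
mkdir -p pics; ls
python3 - <<'E'
from bench import *
import cv2,numpy as np
for n in("top","side"):
    c=capture(n); cv2.imwrite(f"pics/{n}0.png",c["image"]); np.savez(f"{n}0.npz",**c)
    print(n,c["intrinsics"].tolist(),c["R"].round(3).tolist(),c["t"].round(3).tolist(),(c["range_z"]>0).mean())
    for q in("pan","fine","medium","coarse","lid","shaker","basin","gourd","brush"):
        print(q,[(round(d["conf"],2),np.round(d["xy"]).tolist()) for d in spot_in(n,q)][:5])
print(current_clock(),current_orientation())
E
```

```text
pics
top [[494.16997168624084, 0.0, 313.2421087578607], [0.0, 494.16997168624084, 195.07158950242703], [0.0, 0.0, 1.0]] [[0.014, -1.0, -0.023], [-0.987, -0.01, -0.159], [0.158, 0.025, -0.987]] [0.015, 0.546, 0.998] 0.9960859375
pan [(0.89, [443.0, 117.0]), (0.88, [256.0, 290.0]), (0.72, [360.0, 174.0]), (0.64, [447.0, 296.0]), (0.61, [370.0, 305.0])]
fine [(0.67, [321.0, 243.0]), (0.38, [260.0, 235.0])]
medium [(0.77, [260.0, 234.0])]
coarse [(0.67, [394.0, 249.0]), (0.2, [296.0, 109.0])]
lid [(0.63, [291.0, 172.0]), (0.28, [394.0, 246.0])]
shaker [(0.69, [173.0, 195.0]), (0.45, [295.0, 106.0])]
basin [(0.72, [480.0, 207.0])]
gourd [(0.87, [298.0, 106.0]), (0.4, [390.0, 127.0])]
brush [(0.84, [389.0, 120.0])]
side [[444.92470949412217, 0.0, 317.4405462323427], [0.0, 444.92470949412217, 199.26598874446495], [0.0, 0.0, 1.0]] [[0.974, -0.228, 0.005], [-0.171, -0.744, -0.645], [0.151, 0.628, -0.764]] [-0.533, 0.134, 1.082] 0.99598828125
pan [(0.86, [235.0, 183.0]), (0.84, [252.0, 316.0]), (0.61, [236.0, 256.0]), (0.59, [341.0, 234.0]), (0.59, [419.0, 281.0])]
fine [(0.66, [276.0, 210.0])]
medium [(0.6, [275.0, 176.0])]
coarse [(0.55, [290.0, 265.0]), (0.17, [274.0, 213.0])]
lid [(0.64, [328.0, 186.0])]
shaker [(0.61, [290.0, 129.0])]
basin [(0.71, [342.0, 316.0])]
gourd [(0.67, [386.0, 177.0])]
brush [(0.53, [403.0, 244.0]), (0.51, [344.0, 316.0])]
1.0 [ 9.89009144e-01  1.47854363e-01 -3.84647921e-06 -3.27632323e-05]
```

View pics/top0.png

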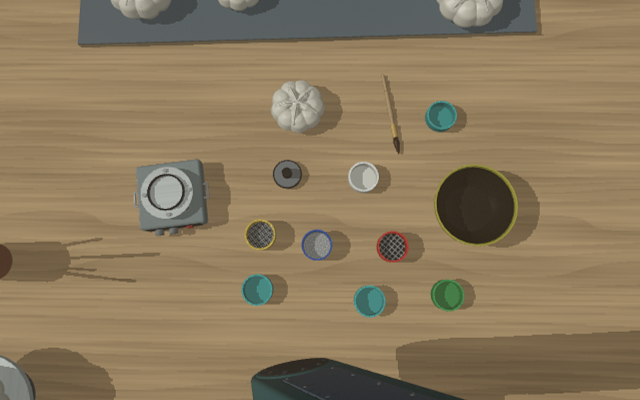

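View pics/side0.png

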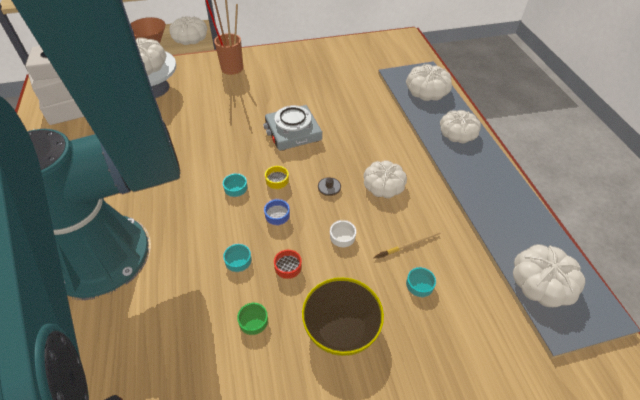

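Top view: the white pan is at (363,177), blue at (317,244), yellow at (260,235), red at (392,247), the lid at (287,174) and the shaker ring at (166,192). Look-alikes for the pan are turquoise at (441,116), (258,290) and (370,300), and green at (447,295). For the pan I choose the white one at (363,177). The side view agrees, with the pan at (343,233). Next I measure rims from both depth views.

```bash
cat > h.py <<'E'
import numpy as np,cv2
from scipy.optimize import least_squares
def cloud(c):
    z=c["range_z"];v,u=np.mgrid[:400,:640];K=c["intrinsics"]
    P=np.stack([(u-K[0,2])/K[0,0]*z,(v-K[1,2])/K[1,1]*z,z],-1)
    W=(P-c["t"])@c["R"]; W[z==0]=np.nan
    return W
def rim(c,xy,rmean,zlo=None,zhi=None,win=.05):
    "circle fit (fixed mean radius, robust) of the highest points near xy"
    W=cloud(c).reshape(-1,3); xy=np.array(xy[:2])
    for i in range(4):
        d=np.hypot(*(W[:,:2]-xy).T); m=(d<win)
        P=W[m]; lo=zlo if zlo else np.percentile(P[:,2],97)-.006
        hi=zhi or 1
        P=P[(P[:,2]>lo)&(P[:,2]<hi)]
        f=lambda p:np.hypot(P[:,0]-p[0],P[:,1]-p[1])-rmean
        s=least_squares(f,xy,loss="soft_l1",f_scale=.002); xy=s.x
    return np.r_[xy,np.median(P[:,2])],len(P),np.sqrt(np.mean(f(xy)**2))
E
python3 - <<'E'
from h import *
C={n:dict(np.load(n+"0.npz")) for n in("top","side")}
px={"top":dict(pan=(363,177),fine=(317,244),medium=(260,235),coarse=(392,247),lid=(287,174),shaker=(166,192)),
"side":dict(pan=(343,233),fine=(277,211),medium=(276,177),coarse=(288,263),lid=(329,187),shaker=(293,117))}
for n in C:
  W=cloud(C[n])
  for k,(u,v) in px[n].items():
    q=np.nanmedian(W[v-2:v+3,u-2:u+3].reshape(-1,3),0)
    if k=="shaker": r=rim(C[n],q,.037,.066,.08,.05)
    elif k=="lid": r=rim(C[n],q,.023,.005,.020,.036)
    else: r=rim(C[n],q,.0305)
    print(n,k,q.round(3),r[0].round(4),r[1],round(r[2],4))
  for k,p in dict(basin=(480,207),brush=(390,115),gourd=(298,106)).items():
    if n=="top": print(k,W[p[1],p[0]].round(3))
im=C["top"]["image"][90:320,120:480]; cv2.imwrite("pics/crop1.png",cv2.resize(im,None,fx=2.2,fy=2.2,interpolation=2))
E
```

```text
top pan [ 0.594 -0.087  0.003] [ 0.5896 -0.0854  0.0272] 164 0.0012
top fine [0.445 0.013 0.014] [0.4415 0.0129 0.035 ] 161 0.0011
top medium [0.463 0.135 0.014] [0.4617 0.1331 0.0347] 165 0.0011
top coarse [ 0.44  -0.147  0.013] [ 0.4399 -0.1455  0.0349] 169 0.0011
top lid [0.593 0.079 0.034] [0.5974 0.0803 0.0123] 572 0.0058
top shaker [0.546 0.328 0.061] [0.5453 0.3274 0.0686] 218 0.0028
basin [ 0.529 -0.339  0.004]
brush [ 0.732 -0.146  0.013]
gourd [0.739 0.057 0.052]
side pan [ 0.596 -0.075  0.004] [ 0.5912 -0.0847  0.0268] 148 0.0015
side fine [0.446 0.024 0.015] [0.4432 0.014  0.0347] 137 0.0016
side medium [0.463 0.143 0.014] [0.4637 0.1341 0.0347] 124 0.0016
side coarse [ 0.444 -0.137  0.014] [ 0.4415 -0.1448  0.0354] 162 0.0014
side lid [0.596 0.072 0.018] [0.5988 0.0819 0.013 ] 277 0.0065
side shaker [0.549 0.327 0.063] [0.5475 0.3281 0.069 ] 108 0.0036
```

View pics/crop1.png

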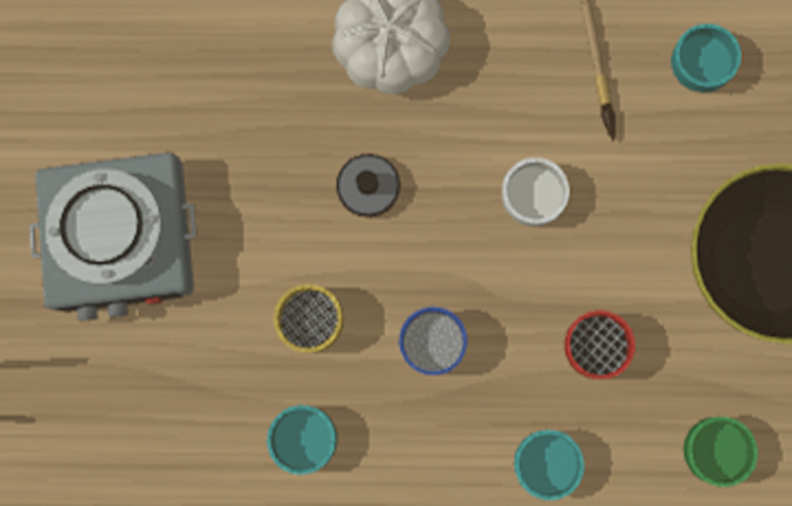

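The crop confirms the white pan at crop (536,191), well apart from the turquoise and green cups. I now look from close by with the wrist camera, over the shaker and then over the pan.

```bash
cat >> h.py <<'E'
from bench import *
def Q(y): return [np.cos(y/2),np.sin(y/2),0,0]
E
python3 - <<'E'
from h import *
for k,xy,kw in(("shaker",(.546,.328),dict(rmean=.037,zlo=.066,zhi=.08,win=.045)),("pan",(.590,-.085),dict(rmean=.0305))):
    for dx in(0,.05):
        move_ptp([xy[0]-.05+dx,xy[1],.26 if k=="shaker" else .2],Q(0)); c=capture("wrist")
        if dx==0: cv2.imwrite(f"pics/w_{k}.png",c["image"])
        np.savez(f"w_{k}{dx}.npz",**c)
        r=rim(c,xy,**kw); print(k,dx,r[0].round(4),r[1],round(r[2],4), current_clock(),current_joint_pos().round(2) if hasattr(current_joint_pos(),'round') else current_joint_pos())
    if k=="shaker": print("axis",c["R"].round(2).tolist(),(-c["R"].T@c["t"]).round(3),current_position())
E
```

```text
shaker 0 [0.5478 0.3298 0.0705] 724 0.0017 4.3917 [ 0.47  0.32  1.47 -0.    1.35  2.04]
shaker 0.05 [0.5482 0.3299 0.0704] 668 0.0015 4.7583 [0.43 0.38 1.38 0.   1.38 2.  ]
axis [[-0.0, -1.0, 0.0], [-0.95, 0.0, 0.3], [-0.3, -0.0, -0.95]] [0.631 0.328 0.423] [0.54614927 0.32748687 0.25958752]
pan 0 [ 0.5877 -0.0934  0.3153] 4983 0.0086 6.35 [-0.28  0.3   1.65  0.    1.18  1.29]
pan 0.05 [ 0.5894 -0.0913  0.3149] 4930 0.0087 6.7167 [-0.26  0.37  1.55  0.    1.22  1.31]
```

View pics/w_shaker.png

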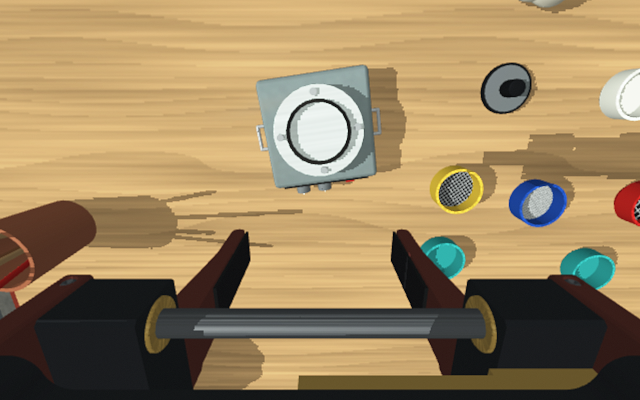

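Wrist view: the ring is at (318,130), the fingers are at the bottom, and the pieces are at the right. The pan fit was polluted by the gripper, so I redo it with a height cap, for every piece that shows in the saved wrist shots.

Run:
```python
from h import *
import glob
xy=dict(pan=(.590,-.085),fine=(.4424,.0135),medium=(.4627,.1336),coarse=(.4407,-.145))
for f in sorted(glob.glob("w_*.npz")):
    c=dict(np.load(f))
    for k,p in xy.items():
        try: r=rim(c,p,.0305,.024 if k=="pan" else .031,.045,.04); print(f,k,r[0].round(4),r[1],round(r[2],4))
        except Exception as e: print(f,k,"-")
    try: r=rim(c,(.598,.081),.011,.030,.045,.02);print(f,"knob",r[0].round(4),r[1],round(r[2],4))
    except Exception: pass
```

```text
w_pan0.05.npz pan [ 0.592  -0.0836  0.0287] 564 0.0011
w_pan0.05.npz fine [0.4446 0.0146 0.0361] 319 0.0012
w_pan0.05.npz medium [0.4648 0.1344 0.036 ] 383 0.0012
w_pan0.05.npz coarse [ 0.4428 -0.1435  0.0363] 497 0.0011
w_pan0.05.npz knob [0.5979 0.0827 0.0354] 298 0.0043
w_pan0.npz pan [ 0.5917 -0.0836  0.0287] 600 0.0011
w_pan0.npz fine [0.4444 0.0146 0.0364] 344 0.0012
w_pan0.npz medium [0.4645 0.1345 0.0361] 698 0.0012
w_pan0.npz coarse [ 0.4424 -0.1434  0.0364] 545 0.0012
w_pan0.npz knob [0.5969 0.0824 0.0354] 338 0.0043
w_shaker0.05.npz pan [ 0.5916 -0.0824  0.0284] 422 0.0012
w_shaker0.05.npz fine [0.4441 0.0159 0.0363] 548 0.0012
w_shaker0.05.npz medium [0.4644 0.136  0.0364] 482 0.0012
w_shaker0.05.npz coarse [ 0.442  -0.1425  0.0359] 297 0.0012
w_shaker0.05.npz knob [0.5983 0.0809 0.0356] 255 0.0043
w_shaker0.npz pan [ 0.5913 -0.0823  0.0285] 353 0.0012
w_shaker0.npz fine [0.4438 0.016  0.0363] 597 0.0012
w_shaker0.npz medium [0.4643 0.1361 0.0364] 519 0.0012
w_shaker0.npz coarse [ 0.4418 -0.1424  0.0358] 203 0.0013
w_shaker0.npz knob [0.5983 0.0807 0.0357] 288 0.0043
```

```bash
cat >> h.py <<'E'
RING=np.array([.547,.3287])
def pick(xy,off,yaw=0,open_=.088):
    t=current_clock()
    if current_finger_gap()<open_-.003: move_gripper(open_)
    move_ptp([*xy,.11],Q(yaw)); servo_line([*xy,off],Q(yaw),rate=.08)
    p=current_position(); move_gripper(0)
    print("tcp",np.round(p,4),"gap",round(current_finger_gap(),4),"grip",current_grip_force(),"t",round(current_clock()-t,1))
def carry(xy,z,yaw=0):
    p=current_position(); servo_line([p[0],p[1],z],Q(yaw),rate=.15)
    move_ptp([*xy,z],Q(yaw)); print("gap",round(current_finger_gap(),4))
def lower(home,yaw=0,above=.012,below=.004,N=6):
    p=current_position(); servo_line([p[0],p[1],home+above],Q(yaw),rate=.08); sleep(.2)
    h=servo_line([p[0],p[1],home-below],Q(yaw),rate=.02,contact_N=N)
    print("hit",h,"dz mm",round(1e3*(current_position()[2]-home),2),"F",np.round(current_force(),1),"gap",round(current_finger_gap(),4),"t",round(current_clock(),1))
def release(yaw=0,open_=.088,z=.2):
    move_gripper(open_); p=current_position(); servo_line([p[0],p[1],max(z,p[2]+.03)],Q(yaw),rate=.12)
def snap(cam,name,box=None):
    c=capture(cam); im=c["image"]
    if box: im=im[box[1]:box[3],box[0]:box[2]]; im=cv2.resize(im,None,fx=600/im.shape[1],fy=600/im.shape[1],interpolation=2)
    cv2.imwrite(f"pics/{name}.png",im[:600]); return c
E
python3 - <<'E'
from h import *
pick((.591,-.0845),.0115); carry(RING,.16)
snap("wrist","w_panheld")
lower(.062+.0115)
E
```

```text
tcp [ 0.5915 -0.0846  0.012 ] gap 0.0637 grip 30.00020567793399 t 2.3
gap 0.0635
hit True dz mm 0.13 F [-0.5  0.   4.7] gap 0.0637 t 13.7
```

View pics/w_panheld.png

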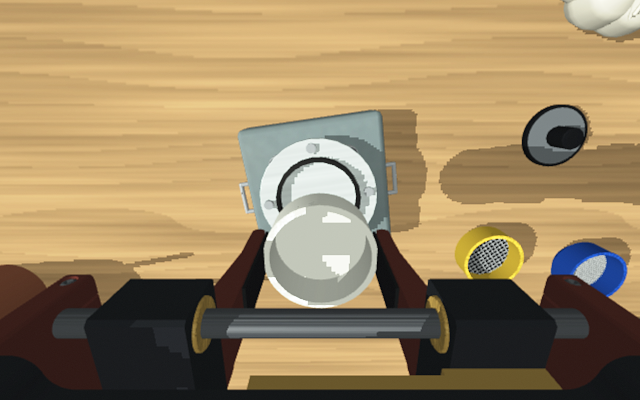

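The wrist view shows the pan held between the fingers at (320,250), with the ring behind it at (318,190). It touched at home height (+0.1 mm). I release it and check.

```bash
cat >> h.py <<'E'
def check(xy,top,cams=("wrist","top")):
    "fit of the top rim: centre, height, and tilt of the rim plane (mm over 60 mm)"
    out=[]
    for cam in cams:
        c=capture(cam)
        r=rim(c,xy,.0305,top-.005,top+.006,.04); W=cloud(c).reshape(-1,3); d=np.hypot(*(W[:,:2]-r[0][:2]).T)
        P=W[(d<.033)&(d>.028)&(abs(W[:,2]-top)<.006)]
        a=np.linalg.lstsq(np.c_[P[:,:2]-r[0][:2],np.ones(len(P))],P[:,2],rcond=None)[0]
        print(cam,r[0].round(4),r[1],"tilt mm",(a[:2]*60).round(2)); out.append(r[0])
    return out
E
python3 - <<'E'
from h import *
release(z=.2); p=current_position(); move_ptp([p[0]-.05,p[1],.26],Q(0))
check(RING,.09)
snap("top","t1",(120,140,220,240))
E
```

```text
wrist [0.5482 0.3277 0.0906] 614 tilt mm [ 0.68 -0.22]
top [0.5457 0.3253 0.0886] 97 tilt mm [-0.92  2.13]
```

Run:
```python
from h import *
c=capture("wrist"); cv2.imwrite("pics/w1.png",cv2.resize(c["image"][40:240,180:460],None,fx=2,fy=2,interpolation=2))
```

```text
(no output)
```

View pics/w1.png

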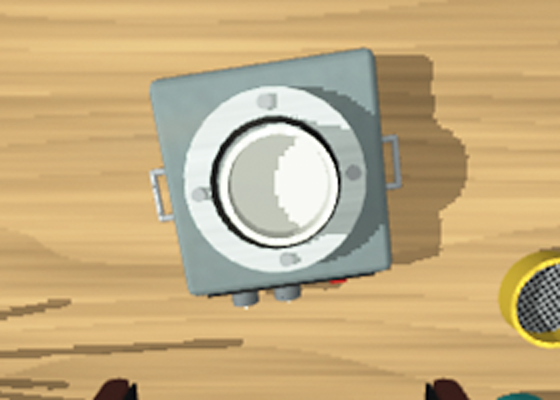

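The pan sits inside the ring with its rim at 90 mm, level. Next is the blue sieve.

```bash
cat >> h.py <<'E'
PL=np.array([.5475,.3285])
E
python3 - <<'E'
from h import *
print(current_clock())
pick((.443,.014),.0125); carry(PL,.17)
lower(.080+.0125,above=.016)
E
```

```text
16.0667
tcp [0.4434 0.014  0.0128] gap 0.0626 grip 30.000711190514266 t 3.2
gap 0.0622
hit True dz mm 0.07 F [-0.  -0.1  4.3] gap 0.0623 t 23.6
```

Run:
```python
from h import *
release(z=.2); p=current_position(); move_ptp([p[0]-.05,p[1],.27],Q(0))
check(PL,.116)
c=capture("wrist"); cv2.imwrite("pics/w2.png",cv2.resize(c["image"][40:240,180:460],None,fx=2,fy=2,interpolation=2))
for k,q in dict(medium=(.4634,.134),coarse=(.4414,-.1445)).items(): print(k,rim(c,q,.0305,.031,.045,.04)[:2])
```

```text
wrist [0.5476 0.3273 0.1167] 682 tilt mm [0.85 0.02]
top [0.5452 0.3248 0.1146] 106 tilt mm [ 0.08 -1.38]
medium (array([0.46426481, 0.13602229, 0.03647475]), 488)
coarse (array([ 0.44171595, -0.1424759 ,  0.03608561]), 263)
```

View pics/w2.png

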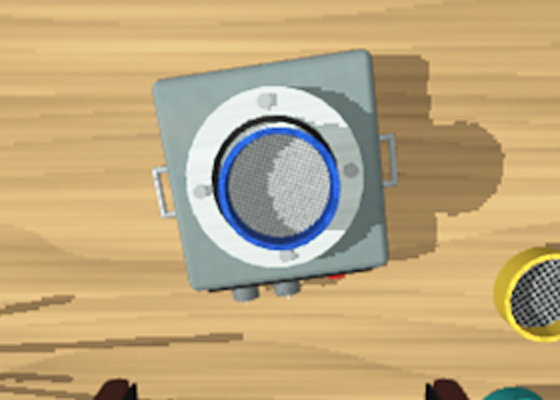

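Blue is home at (280,187) in the crop: rim at 116 mm, level. Yellow is next.

Run:
```python
from h import *
pick((.4634,.134),.0125); carry(PL,.19)
lower(.106+.0125,above=.016)
```

```text
tcp [0.4638 0.1341 0.0129] gap 0.0645 grip 30.00054756179452 t 2.9
gap 0.0643
hit True dz mm 0.23 F [-1.  -0.3  5.1] gap 0.0644 t 32.7
```

Run:
```python
from h import *
release(z=.22); p=current_position(); move_ptp([p[0]-.05,p[1],.29],Q(0))
r=check(PL,.142)[0]
cv2.imwrite("pics/w3.png",cv2.resize(capture("wrist")["image"][40:240,180:460],None,fx=2,fy=2,interpolation=2))
if abs(r[2]-.1425)<.002 and np.hypot(*(r[:2]-[.5476,.3273]))<.003:
    pick((.4414,-.1445),.0125); carry(PL,.215)
    lower(.132+.0125,above=.016)
```

```text
wrist [0.5468 0.3275 0.1427] 703 tilt mm [1.03 0.01]
top [0.5447 0.325  0.1406] 110 tilt mm [ 0.71 -0.83]
tcp [ 0.4418 -0.1447  0.0129] gap 0.0634 grip 30.00057731056586 t 3.7
gap 0.0631
hit True dz mm 0.19 F [-0.6 -1.2  5. ] gap 0.063 t 43.6
```

View pics/w3.png

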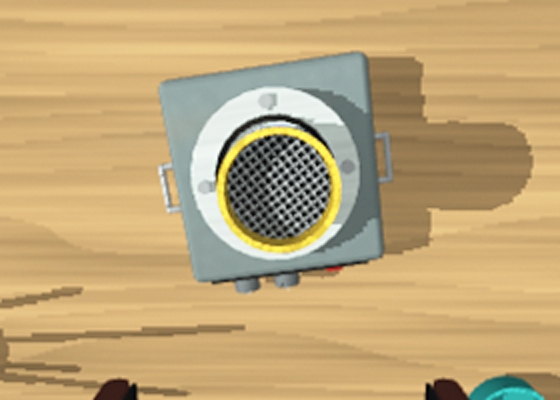

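Yellow is home at (280,190) in the crop, and red touched at home height. I release red, check it, and measure the lid from close by.

Run:
```python
from h import *
release(z=.24); p=current_position(); move_ptp([p[0]-.05,p[1],.31],Q(0))
check(PL,.168)
move_ptp([.56,.081,.2],Q(0)); c=capture("wrist"); cv2.imwrite("pics/w_lid.png",c["image"])
for n,c in(("wrist",c),("top",capture("top")),("side",capture("side"))):
    W=cloud(c).reshape(-1,3); d=np.hypot(*(W[:,:2]-[.598,.081]).T)
    P=W[(d<.025)&(W[:,2]>.0325)&(W[:,2]<.045)]
    (ccx,ccy),rr=cv2.minEnclosingCircle((P[:,:2]*1e3).astype(np.float32))
    print(n,P.mean(0).round(4),len(P),round(ccx,1),round(ccy,1),round(rr,1))
    B=W[(d<.045)&(W[:,2]>.009)&(W[:,2]<.02)]; (x,y),rr=cv2.minEnclosingCircle((B[:,:2]*1e3).astype(np.float32)); print("  cap",round(x,1),round(y,1),round(rr,1),np.median(B[:,2]).round(4))
```

```text
wrist [0.5479 0.3276 0.1686] 733 tilt mm [ 0.9  -0.07]
top [0.5455 0.3251 0.1668] 117 tilt mm [0.17 0.81]
wrist [0.5992 0.0819 0.0355] 290 598.7 82.0 10.9
  cap 598.8 81.9 32.0 0.0142
top [nan nan nan] 0 0.0 0.0 0.0
  cap 586.6 104.4 10.0 0.0123
side [0.5983 0.0795 0.035 ] 34 598.2 80.3 11.1
  cap 598.5 81.4 33.2 0.013<stdin>:9: RuntimeWarning: Mean of empty slice.
  ret = um.true_divide(
```

View pics/w_lid.png

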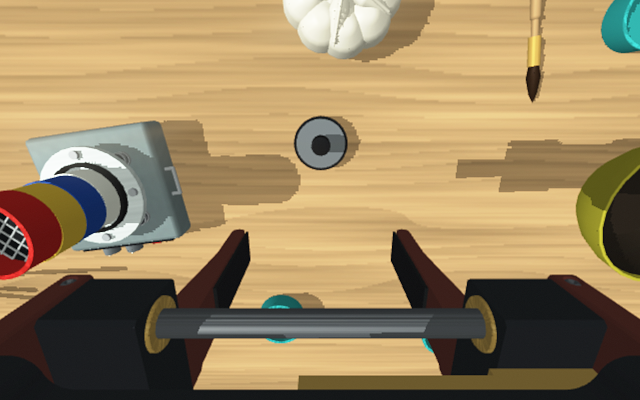

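The wrist view shows the lid upright at (320,143), and red/yellow/blue stacked on the pan at the left. I place the lid.

Run:
```python
from h import *
pick((.598,.0815),.0165); carry(PL,.24)
lower(.160+.0165,above=.014)
```

```text
tcp [0.5985 0.0815 0.0171] gap 0.0213 grip 30.00000536441803 t 2.8
gap 0.0215
hit True dz mm -0.06 F [-0.3 -1.1  4.6] gap 0.0214 t 54.0
```

Run:
```python
from h import *
release(z=.28); p=current_position(); move_ptp([p[0]-.05,p[1],.33],Q(0))
c=capture("wrist"); W=cloud(c).reshape(-1,3); d=np.hypot(*(W[:,:2]-[.548,.3275]).T)
P=W[(d<.031)&(d>.014)&(abs(W[:,2]-.173)<.008)]
a=np.linalg.lstsq(np.c_[P[:,:2]-P[:,:2].mean(0),np.ones(len(P))],P[:,2],rcond=None)[0]
print("cap z",a[2].round(4),"tilt mm",(a[:2]*60).round(2),len(P))
(x,y),r=cv2.minEnclosingCircle((W[(d<.04)&(abs(W[:,2]-.173)<.006)][:,:2]*1e3).astype(np.float32)); print(x,y,r)
move_ptp([.45,-.05,.35],Q(0)); snap("side","s_end",(200,60,480,340)); print(current_clock())
```

```text
cap z 0.1742 tilt mm [ 0.05 -0.01] 2091
547.773193359375 327.52783203125 32.590946197509766
58.0667
```

View pics/s_end.png

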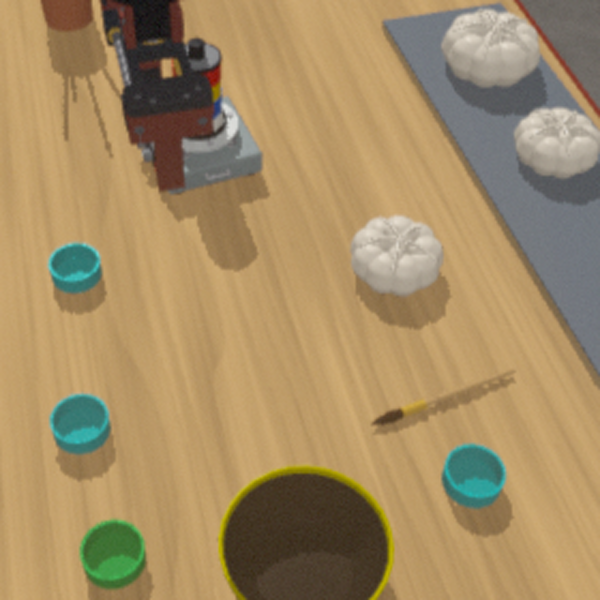

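The crop shows the stack complete at (205,90), partly hidden behind the raised gripper. The basin, gourd, brush and look-alikes are in place. I check the pose and take one clear view.

Run:
```python
from h import *
print(current_position()); move_ptp([.3,-.45,.3],Q(0)); sleep(.5); print(current_position(),current_force())
snap("side","s_end2",(220,60,380,200))
```

```text
[ 0.45041995 -0.0493046   0.34981712]
[ 0.30012447 -0.44987883  0.30005108] [ 0.64867279 -0.84946557 -0.46743029]
```

View pics/s_end2.png

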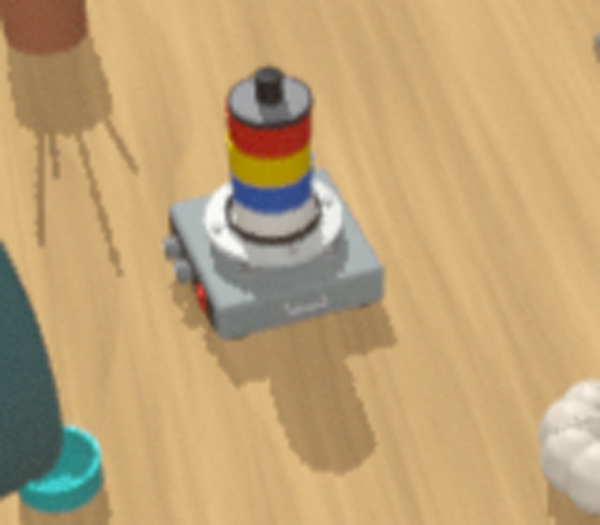

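The full stack of pan, blue, yellow, red and lid stands level in the ring at (270,160), and the robot is clear of it.

```bash
python3 -c "
from bench import *
print(close_job(),current_clock())"
```

```text
the job is handed in; nothing more can be done
the job is handed in; nothing more can be done
```

The sieve set is back on the shaker in the order asked: white pan, blue, yellow, red, then black lid, each lowered home, checked and released before fetching the next, and the job is handed in at about 60 s on the robot's clock.

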